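Gather the service kit into the divided tray

TASK

On the plywood riser board, pack the service kit into the grey divided tray: the orange pull block on the orange mat, the steel gauge block on the blue mat, the black plug on the green mat and the black adapter on the white mat. Set each down flat on its underside, the way up it stands now, in the middle of its mat and lengthwise along it, and let go. Leave the grey block and the brass block, which look alike but do not belong, where they are.

Things in the scene. Friction and masses are not known exactly. Their poses are not given: they have to be found in the camera images.
- clamp_block_center (a point): orange pull block, 70 long x 30 wide x 28 mm high, with a raised 24 x 30 x 10 mm step over one half (38 mm high in all); point at its centre, 19 mm above its underside. y runs along its length, x across (30 mm, grip here), z up. Loose on the board (top at z = 0.14 m), about 0.14 kg.
- gauge_block_center (a point): pale mottled steel gauge block, 60 long x 24 x 24 mm; point at its centre, 12 mm above its underside. y runs along its length, x across (24 mm, grip here), z up. Loose on the board (top at z = 0.14 m), about 0.27 kg.
- mains_plug_center (a point): black mains plug lying flat, its moulded body 35 long x 24 wide x 18 mm high, with two brass pins at the -y end and a strain sleeve at the +y end (70 mm long in all); point at the centre of the moulded body, 9 mm above its underside. y runs along its length, x across (24 mm, grip here), z up. Loose on the board (top at z = 0.14 m), about 0.03 kg.
- adapter_center (a point): black mains adapter standing on its long narrow side, 75 long x 34 wide x 50 mm high; point at its centre, 25 mm above its underside. x runs along its length, y across (34 mm, grip here), z up. Loose on the board (top at z = 0.14 m), about 0.16 kg.
- grey_block_center (a point): grey plastic block of the same shape and size as the orange pull block (70 x 30 x 38 mm), which does not belong to the kit; point at its centre, 19 mm above its underside, y along its length. Loose on the board.
- brass_block_center (a point): yellow brass block with a small dark plate on top, same size as the steel gauge block (60 x 24 x 24 mm), which does not belong to the kit; point at its centre, 12 mm above its underside, y along its length. Loose on the board.
- mat_orange_top (a point): orange mat, 94 x 70 x 3 mm, fixed in one of four compartments of the grey kit tray (fixed); point at the centre of its top, 7 mm above the board (z = 0.147). x along its length, y across, z up. Compartment 100 x 76 mm inside; all walls 4 mm thick, tops 12 mm above the board. Compartments side by side along y, 80 mm apart; colour sequence varies.
- mat_blue_top (a point): blue mat, 94 x 70 x 3 mm, fixed in one of four compartments of the grey kit tray (fixed); point at the centre of its top, 7 mm above the board (z = 0.147). x along its length, y across, z up. Compartment 100 x 76 mm inside; all walls 4 mm thick, tops 12 mm above the board. Compartments side by side along y, 80 mm apart; colour sequence varies.
- mat_green_top (a point): green mat, 94 x 70 x 3 mm, fixed in one of four compartments of the grey kit tray (fixed); point at the centre of its top, 7 mm above the board (z = 0.147). x along its length, y across, z up. Compartment 100 x 76 mm inside; all walls 4 mm thick, tops 12 mm above the board. Compartments side by side along y, 80 mm apart; colour sequence varies.
- mat_white_top (a point): white mat, 94 x 70 x 3 mm, fixed in one of four compartments of the grey kit tray (fixed); point at the centre of its top, 7 mm above the board (z = 0.147). x along its length, y across, z up. Compartment 100 x 76 mm inside; all walls 4 mm thick, tops 12 mm above the board. Compartments side by side along y, 80 mm apart; colour sequence varies.

How it is judged:
By the outcome, as a careful person would: the job done as asked, in the order asked, and still so for the second after the job is handed in, with the robot touching nothing.
It also fails if it takes over 90 s, if anything falls off the work surface, if the arm or the gripper's body presses on something with over 40 N, if the wrist force passes 120 N, or if a joint passes its speed limit or range.

ROBOT

A 6-joint arm with a two-finger parallel gripper is mounted at the origin on a cart in front of the work surface, level with it; the furniture and walls round the work are solid. World frame = base frame: x ahead of the robot, y to its left, z up, the work surface at z = 0. Lengths are in mm, angles in degrees, forces in N, time in s.
With the tool pointing down it reaches from about 350 to 850 mm from the base axis. Payload 8.1 kg.
Tool frame: the origin (TCP) lies midway between the tips of the shut fingers; the grasp point (between the pads) lies 19 mm behind it; x points along the fingers, z is the direction in which the jaws open and shut, and the axes are right-handed (so a half turn about x gives the same grasp; the last joint's range is limited). The gripper opens to 85 mm and grips with 20 to 120 N. Pads are 22 mm wide; open, the fingers measure 114 mm over their backs; the gripper's body (76 mm by 85 mm) begins 54 mm behind the grasp point. The pads swing forward as they close: fully open they stand 13 mm farther back than shut.
Start: joints at [60.31, 7.471, 85.268, -0, 87.261, -4.893], TCP at [251.628, 544.691, 231.292] pointing down, gripper open.
Joint ranges: [-169.43, 169.43], [-51.17, 129.36], [1.28, 143.12], [-76.62, 256.62], [0, 156.53], [-152.29, 152.29]. Speed limits (degrees/s): [136.94, 136.94, 159.86, 180, 180, 180].

INTERFACE

Orientations are given as [roll, pitch, yaw] about the fixed x, y, z axes, in that order (R = Rz(yaw) Ry(pitch) Rx(roll)).
In Python, from bench import r gives the robot as it stands. The module is installed in compiled form; this text tells all that it offers.
- The arm moves only by the tool servo_tool, never from a script. Its argument "commands" is a list that holds one entry, the list of rows, each a list of 7 numbers: the closure in counts, from 0 (fully open) to 255 (shut), then the shift along the tool's x, y, z in cm, then the turn, a rotation vector about the tool's x, y, z in degrees. A call has 1 to 8 rows; each row is the pose to reach, as a shift and turn from the pose commanded when the call began, along the tool's axes at that moment; what a row does not reach only later rows make up. A row lasts 1/10 s, in which the tool goes at most 50 mm and 8.59 degrees, less where a joint would pass 70% of its speed; a pose out of reach is approached as far as the arm can. A call with a gripper value outside its range is refused whole. The fingers move at their own pace and stop on an object; "force" is the grip in N (left out, the last holds). Time passes only in rows, so rows that repeat a pose let the fingers close. It gives the time, the measured TCP pose, the force and the opening at its end, in the units of the state.
- r.sense(): the state, without advancing time (a new reading comes with each control period).
- r.snapshot(name): name is "scene" or "top"; returns (picture, depth): 480x640x3 uint8, red, green, blue; 480x640 float32, mm along the optical axis (not along the pixel's ray), 0 where there is no reading.
- r.calibration(name): a dict with "fx", "fy", "cx", "cy" (pixels), "pose" (4x4, takes a point from camera to world coordinates). Camera axes: x right, y down, z forward; pixel columns grow to the right and rows downward; lengths in mm; the calibration is good to about 2 mm. A picture is of the moment at which its call begins. calibration takes no time and is no camera call.
- r.hand_in(): hands the job in, once; it reports no verdict.
The state is a dict: "time": time; "joint_pos": joint angles; "qd": joint speeds; "joint_efforts": joint torques, N m; "tool_pos": TCP position; "tcp_rot": TCP orientation; "ft_force": force on the tool from outside, world axes, zero at the start; "wrist_torque": the same for the moment, N m; "finger_gap": finger opening in mm.
Only numpy, scipy, OpenCV 4.12 (cv2) and the standard library are available. Lean on these libraries where they do the work, as an engineer would, in place of code of your own. Each camera call takes 0.05 s, during which the arm holds its last target.

## Working session

There is one attempt and no reset: what is moved stays moved. The work goes in short steps, Python scripts to look and compute and a tool call to move; the robot and the scene stay as the last step left them, time stands still between calls to the robot, and variables do not carry over. Pictures are saved under pics/ and viewed, and the job is handed in when it is done.

Besides the shell and the picture viewer there is one more tool, called after "Call:" as a command line: name --argument value ..., lists and objects as JSON in quotes. servo_tool: Moves the arm, as the interface text tells. Its arguments: {"type":"object","properties":{"commands":{"type":"array","items":{"type":"array","items":{"type":"array","items":{"type":"number"}}}},"force":{"type":"number"}},"required":["commands"]}

```bash
mkdir -p pics; python3 - <<'E'
from bench import r
import cv2,numpy as np
for n in("scene","top"):
    p,d=r.snapshot(n); cv2.imwrite(f"pics/{n}0.png",p[:,:,::-1]); np.save(f"{n}0.npy",d);np.save(f"{n}0c.npy",p)
    c=r.calibration(n); print(n,c)
s=r.sense();print(s)
E
```

```text
scene {'fx': 449.19449812971334, 'fy': 449.19449812971334, 'cx': 322.88249631505226, 'cy': 227.1439846176107, 'pose': array([[ 8.25393911e-01, -3.23828075e-01,  4.62450290e-01,
         1.38673591e+02],
       [-5.64358553e-01, -4.51545491e-01,  6.91090510e-01,
        -5.85767958e+02],
       [-1.49771662e-02, -8.31409675e-01, -5.55458042e-01,
         6.82256762e+02],
       [ 0.00000000e+00,  0.00000000e+00,  0.00000000e+00,
         1.00000000e+00]])}
top {'fx': 453.8363331361315, 'fy': 453.8363331361315, 'cx': 326.12496298787966, 'cy': 239.22026703334598, 'pose': array([[ 1.36695213e-02, -9.84060104e-01,  1.77310059e-01,
         3.87085464e+02],
       [-9.99243203e-01, -1.99021908e-02, -3.34204146e-02,
         1.42920759e+01],
       [ 3.64165553e-02, -1.76719030e-01, -9.83587423e-01,
         1.05009714e+03],
       [ 0.00000000e+00,  0.00000000e+00,  0.00000000e+00,
         1.00000000e+00]])}
{'time': 0.1, 'joint_pos': array([ 6.03092264e+01,  7.51024091e+00,  8.53233824e+01, -5.40709891e-04,
        8.72619296e+01, -4.89328881e+00]), 'qd': array([ 0.05909591, -0.05144855, -0.09094921,  0.01268093, -0.03031037,
       -0.04916992]), 'joint_efforts': array([ 5.73574562e-04, -5.70957005e+01, -5.01937008e+01, -3.37344482e-04,
        8.49535660e-03, -1.03876357e-05]), 'tool_pos': array([251.38499667, 544.25059743, 230.35168091]), 'tcp_rot': array([ 175.4305337 ,   89.90444551, -119.36692485]), 'ft_force': array([ 0.31206788, -0.00624181,  0.50264122]), 'wrist_torque': array([ 0.01550954, -0.05367628, -0.01109029]), 'finger_gap': 85.32971003802925}
```

View pics/scene0.png

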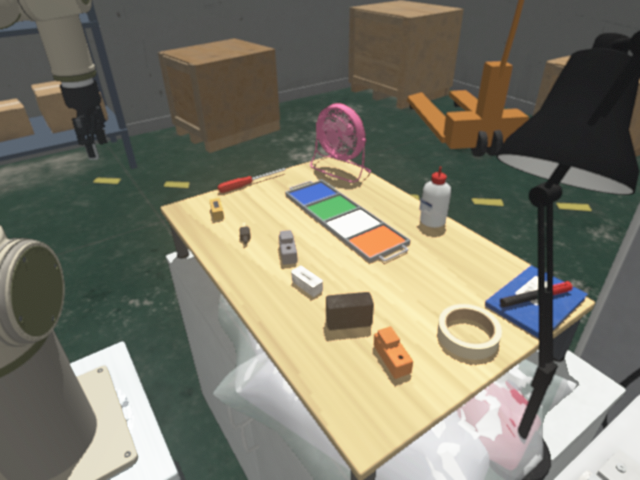

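View pics/top0.png

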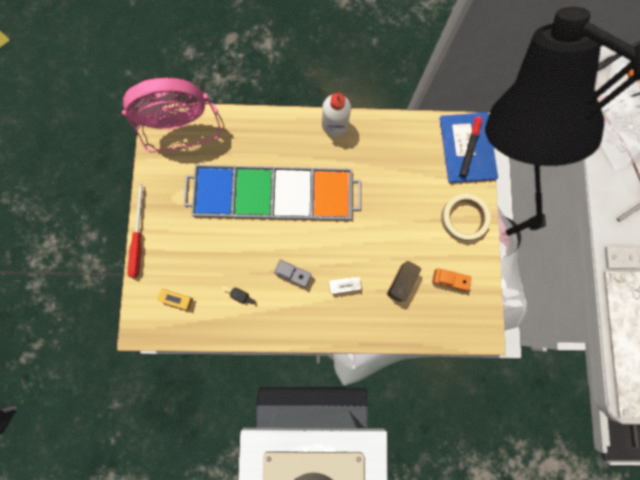

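The top view shows the tray at px (195–355, 165–220), ordered blue, green, white, orange from left to right. The kit parts lie in a row at v≈270–300: brass 175, plug 242, grey 293, steel 345, adapter 404 and orange 452. The lamp shade is at upper right. Next I'll measure the positions.

```bash
cat > h.py <<'E'
import numpy as np,cv2
from bench import r
def world(n,d):
    c=r.calibration(n); v,u=np.mgrid[0:480,0:640]
    P=np.stack([(u-c['cx'])/c['fx']*d,(v-c['cy'])/c['fy']*d,d],-1)
    return P@c['pose'][:3,:3].T+c['pose'][:3,3]
def ray(n,u,v,z):
    c=r.calibration(n); R=c['pose'][:3,:3];t=c['pose'][:3,3]
    w=R@np.array([(u-c['cx'])/c['fx'],(v-c['cy'])/c['fy'],1]); return t+w*(z-t[2])/w[2]
E
python3 - <<'E'
from h import *
for n in("top","scene"):
    d=np.load(n+"0.npy");W=world(n,d);p=np.load(n+"0c.npy")
    X,Y,Z=W[...,0],W[...,1],W[...,2]
    b=(X>250)&(X<800)&(abs(Y)<420)&(abs(Z-140)<6)&(d>0); print(n,"board",b.sum(),np.median(Z[b]),Z[b].std(),X[b].min(),X[b].max(),Y[b].min(),Y[b].max())
    m=((d>0)&(Z>149)&(Z<400)&(X>250)&(X<850)&(abs(Y)<450)).astype(np.uint8)
    k,l,s,c=cv2.connectedComponentsWithStats(m)
    for i in range(1,k):
        if s[i,4]<25: continue
        q=l==i
        pts=W[q][:,:2].astype(np.float32); rc=cv2.minAreaRect(pts)
        print(s[i,:5],c[i].round(),"xyz med",np.median(W[q],0).round(),"zmax",np.percentile(Z[q],95).round(),"rect",np.round(rc[0]),np.round(rc[1]),round(rc[2]),"rgb",np.median(p[q],0))
    hsv=cv2.cvtColor(p,cv2.COLOR_RGB2HSV)
E
```

```text
top board 70667 140.0821128109959 1.804835170247268 325.21350667373576 799.9696611082811 -377.0112739540968 384.41984618194056
[ 123   78   98   67 3313] [164. 104.] xyz med [774. 287. 265.] zmax 314.0 rect [782. 292.] [ 68. 165.] 14 rgb [147.  84.  98.]
[ 322   93   30   43 1008] [336. 114.] xyz med [785. -30. 225.] zmax 254.0 rect [797. -31.] [53. 57.] 1 rgb [156. 119. 110.]
[ 441  113   58   69 2895] [468. 148.] xyz med [ 747. -312.  152.] zmax 168.0 rect [ 754. -308.] [150. 126.] 4 rgb [ 68. 107. 175.]
[ 192  165  162   55 1103] [270. 192.] xyz med [647.  94. 152.] zmax 154.0 rect [646.  93.] [109. 326.] 0 rgb [142. 143. 137.]
[524 165  23  66 577] [537. 205.] xyz med [ 595. -406.  249.] zmax 368.0 rect [ 611. -391.] [118.  27.] 56 rgb [34. 32. 32.]
[128 184  15  94 674] [136. 245.] xyz med [519. 358. 158.] zmax 163.0 rect [561. 362.] [189.  25.] 1 rgb [204.5  66.   55. ]
[442 194  49  47 906] [466. 217.] xyz med [ 599. -301.  163.] zmax 166.0 rect [ 600. -300.] [94. 94.] 31 rgb [236. 220. 172.]
[274 260  38  28 562] [293. 273.] xyz med [477.  48. 169.] zmax 179.0 rect [478.  49.
[... 1846 characters left out ...]
56.] zmax 159.0 rect [434. 153.] [70. 21.] 62 rgb [104.  96.  85.]
[278 230  19  33 475] [287. 246.] xyz med [473.  40. 168.] zmax 179.0 rect [476.  47.] [68. 30.] 66 rgb [143. 136. 130.]
[291 266  32  28 488] [306. 280.] xyz med [453. -60. 164.] zmax 166.0 rect [455. -54.] [27. 62.] 11 rgb [227.  224.5 215.5]
[ 325  292   49   36 1525] [349. 309.] xyz med [ 459. -176.  185.] zmax 191.0 rect [ 464. -169.] [36. 75.] 62 rgb [78. 66. 53.]
[ 437  304   65   53 1665] [469. 330.] xyz med [ 593. -306.  163.] zmax 165.0 rect [ 600. -301.] [95. 94.] 7 rgb [205. 185. 150.]
[ 373  327   40   49 1133] [392. 351.] xyz med [ 465. -271.  168.] zmax 179.0 rect [ 471. -267.] [71. 31.] 77 rgb [199. 128.  79.]
```

```bash
python3 - <<'E'
import cv2,numpy as np
p=cv2.imread("pics/top0.png")
cv2.imwrite("pics/t_a.png",cv2.resize(p[250:315,150:310],None,fx=5,fy=5,interpolation=cv2.INTER_CUBIC))
cv2.imwrite("pics/t_b.png",cv2.resize(p[250:315,320:480],None,fx=5,fy=5,interpolation=cv2.INTER_CUBIC))
E
```

```text
(no output)
```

View pics/t_a.png

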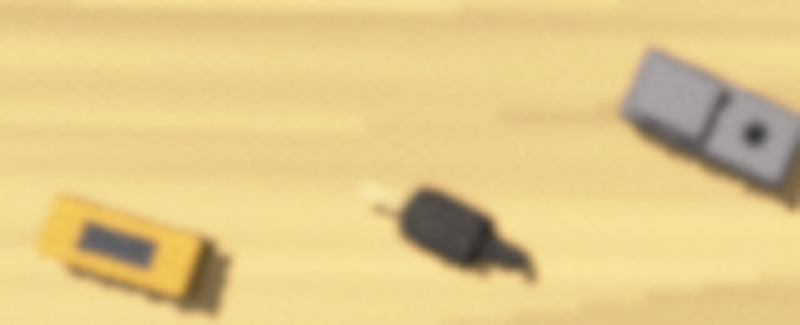

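View pics/t_b.png

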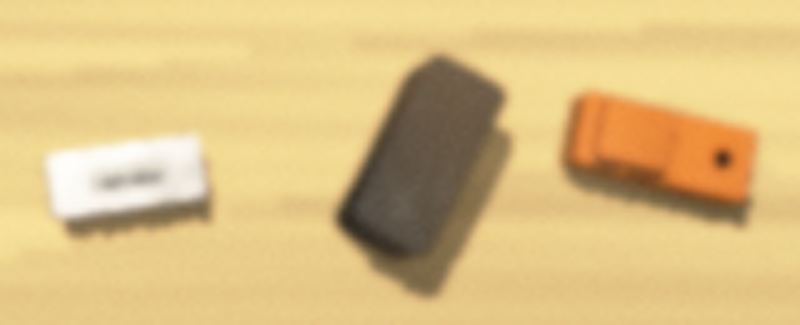

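```bash
python3 - <<'E'
from h import *
from scipy.spatial.transform import Rotation as Ro
S={"orange":(471,-267),"gauge":(456,-54),"plug":(434,153),"adapter":(464,-169)}
for n in("top","scene"):
    d=np.load(n+"0.npy");W=world(n,d);p=np.load(n+"0c.npy");X,Y,Z=[W[...,i] for i in range(3)]
    for k,(x,y) in S.items():
        q=(d>0)&(np.hypot(X-x,Y-y)<55)&(Z>148)&(Z<200)
        P=W[q]; rc=cv2.minAreaRect(P[:,:2].astype(np.float32)); b=cv2.boxPoints(rc)
        e=[b[1]-b[0],b[2]-b[1]]; e=max(e,key=np.linalg.norm); a=np.degrees(np.arctan2(e[1],e[0]))%180
        print(n,k,np.round(rc[0],1),np.round(rc[1],1),"long axis deg",round(a,1))
        if k=="plug":
            u=e/np.linalg.norm(e);w=np.array([-u[1],u[0]]);L=(P[:,:2]-rc[0])@u;V=(P[:,:2]-rc[0])@w
            for lo in range(-36,36,6):
                m=(L>=lo)&(L<lo+6)
                if m.any():print("  ",lo,m.sum(),V[m].min().round(1),V[m].max().round(1),Z[q][m].max().round(),p[q][m].mean(0).round())
    hsv=cv2.cvtColor(p,cv2.COLOR_RGB2HSV).astype(int)
    H,Sa,Va=hsv[...,0],hsv[...,1],hsv[...,2]
    t=(X>590)&(X<705)&(Y>-80)&(Y<270)&(d>0)
    for k,m in {"orange":(H<16)&(Sa>150)&(Y<30),"blue":(H>100)&(H<125)&(Sa>120),"green":(H>50)&(H<85)&(Sa>120),"white":(Sa<30)&(Va>190)}.items():
        m=(m&t).astype(np.uint8); K,l,s,c=cv2.connectedComponentsWithStats(m); i=1+np.argmax(s[1:,4]); q=l==i
        v,u=np.nonzero(q); A=np.array([ray(n,a,b,147)[:2] for a,b in zip(u,v)]); rc=cv2.minAreaRect(A.astype(np.float32))
        print(n,k,A.mean(0).round(1),np.round(rc[0],1),np.round(rc[1],1),round(rc[2],1),"z",np.median(Z[q]).round(1))
    q=(d>0)&(Z>300)&(X>400)&(X<900)&(Y<-150)&(Y>-500); print("lamp lo",np.percentile(W[q],[0,2,98,100],axis=0).round())
s=r.sense();print(Ro.from_euler('xyz',s['tcp_rot'],degrees=True).as_matrix().round(3))
E
```

```text
top orange [ 471.6 -266.8] [70.2 30.6] long axis deg 77.0
top gauge [456.7 -54.4] [24.1 60. ] long axis deg 99.1
top plug [434.8 152.7] [69.5 22.4] long axis deg 64.4
   -36 10 -4.4 2.5 156.0 [120. 104.  79.]
   -30 15 -5.2 3.4 155.0 [102.  91.  74.]
   -24 16 -5.2 4.2 157.0 [92. 83. 69.]
   -18 36 -10.4 11.2 160.0 [74. 66. 55.]
   -12 36 -11.2 11.2 159.0 [86. 79. 70.]
   -6 39 -11.2 11.2 161.0 [89. 82. 72.]
   0 37 -11.1 11.1 161.0 [90. 83. 73.]
   6 34 -10.2 11.1 160.0 [93. 85. 75.]
   12 22 -8.6 11.2 160.0 [112. 100.  82.]
   18 11 -1.6 3.5 157.0 [206. 183. 131.]
   24 9 -1.6 3.6 156.0 [236. 216. 154.]
   30 10 -1.5 4.5 156.0 [244. 226. 163.]
top adapter [ 465.3 -169. ] [34.8 76.2] long axis deg 152.7
top orange [646.4 -24.4] [647. -24.] [94.3 68.4] 0.3 z 147.0Traceback (most recent call last):
  File "<stdin>", line 21, in <module>
  File "h.py", line 8, in ray
    c=r.calibration(n); R=c['pose'][:3,:3];t=c['pose'][:3,3]
ValueError: time passes only in moves, steps and waits
```

```bash
cat > h.py <<'E'
import numpy as np,cv2
from bench import r
from scipy.spatial.transform import Rotation as Ro
C={}
def cal(n):
    if n not in C: C[n]=r.calibration(n)
    return C[n]
def world(n,d):
    c=cal(n); v,u=np.mgrid[0:480,0:640]
    P=np.stack([(u-c['cx'])/c['fx']*d,(v-c['cy'])/c['fy']*d,d],-1)
    return P@c['pose'][:3,:3].T+c['pose'][:3,3]
def ray(n,u,v,z):
    c=cal(n); R=c['pose'][:3,:3];t=c['pose'][:3,3]
    w=np.stack([(u-c['cx'])/c['fx'],(v-c['cy'])/c['fy'],np.ones(len(u))],-1)@R.T; return t+w*((z-t[2])/w[:,2])[:,None]
def goto(x,y,z,jaw,s=None):
    """print shift (cm) and rotvec (deg) in tool axes from measured pose; jaw = world angle of tool z axis (mod 180)"""
    s=s or r.sense(); R0=Ro.from_euler('xyz',s['tcp_rot'],degrees=True); p=s['tool_pos']
    best=None
    for a in (jaw,jaw+180):
        zt=np.array([np.cos(np.radians(a)),np.sin(np.radians(a)),0]); xt=np.array([0,0,-1.]); yt=np.cross(zt,xt)
        rv=(R0.inv()*Ro.from_matrix(np.stack([xt,yt,zt],1))).as_rotvec(degrees=True)
        if best is None or np.linalg.norm(rv)<np.linalg.norm(best): best=rv
        else: alt=rv
    z0=R0.as_matrix()[:,2]
    print("t",s['time'].__round__(2) if hasattr(s['time'],'__round__') else s['time'],"tcp",p.round(1),"jaw",np.degrees(np.arctan2(z0[1],z0[0])).round(1),"j6",s['joint_pos'][5].round(1),"j",s['joint_pos'].round(0),"gap",round(float(s['finger_gap']),1),"F",s['ft_force'].round(1))
    print(" -> shift cm",(R0.inv().apply(np.array([x,y,z])-p)/10).round(2),"rot",best.round(1))
E
python3 - <<'E'
from h import *
S={"orange":(471,-267),"gauge":(456,-54),"plug":(434,153),"adapter":(464,-169)}
for n in("top","scene"):
    d=np.load(n+"0.npy");W=world(n,d);p=np.load(n+"0c.npy");X,Y,Z=[W[...,i] for i in range(3)]
    if n=="scene":
      for k,(x,y) in S.items():
        q=(d>0)&(np.hypot(X-x,Y-y)<55)&(Z>148)&(Z<200)
        P=W[q]; rc=cv2.minAreaRect(P[:,:2].astype(np.float32)); b=cv2.boxPoints(rc)
        e=[b[1]-b[0],b[2]-b[1]]; e=max(e,key=np.linalg.norm); a=np.degrees(np.arctan2(e[1],e[0]))%180
        print(n,k,np.round(rc[0],1),np.round(rc[1],1),"long axis deg",round(a,1))
    hsv=cv2.cvtColor(p,cv2.COLOR_RGB2HSV).astype(int)
    H,Sa,Va=hsv[...,0],hsv[...,1],hsv[...,2]
    t=(X>590)&(X<705)&(Y>-80)&(Y<270)&(d>0)
    for k,m in {"orange":(H<16)&(Sa>150)&(Y<30),"blue":(H>100)&(H<125)&(Sa>120),"green":(H>50)&(H<85)&(Sa>120),"white":(Sa<30)&(Va>190)}.items():
        m=(m&t).astype(np.uint8); K,l,s,c=cv2.connectedComponentsWithStats(m); i=1+np.argmax(s[1:,4]); q=l==i
        v,u=np.nonzero(q); A=ray(n,u,v,147)[:,:2]; rc=cv2.minAreaRect(A.astype(np.float32))
        print(n,k,A.mean(0).round(1),np.round(rc[0],1),np.round(rc[1],1),round(rc[2],1),"z",np.median(Z[q]).round(1))
    q=(d>0)&(Z>300)&(X>400)&(X<900)&(Y<-150)&(Y>-500); print("lamp",np.percentile(W[q],[0,2,98,100],axis=0).round())
goto(471.5,-267,230,167)
E
```

```text
top orange [646.4 -24.4] [647. -24.] [94.3 68.4] 0.3 z 147.0
top blue [646.9 215.3] [647.3 215.1] [71.  94.9] 89.7 z 146.9
top green [646.1 135.3] [646.7 135.6] [91.4 70.5] 1.3 z 147.1
top white [645.1  55.1] [645.9  54.2] [73.  96.2] 89.8 z 146.8
lamp [[ 604. -402.  300.]
 [ 612. -375.  416.]
 [ 762. -254.  577.]
 [ 782. -250.  588.]]
scene orange [ 471.  -267.3] [70.6 31.3] long axis deg 77.0
scene gauge [455.2 -54.1] [26.8 61.6] long axis deg 100.6
scene plug [434.5 153.3] [70.1 21.2] long axis deg 62.1
scene adapter [ 464.5 -169. ] [36.1 75.3] long axis deg 152.1
scene orange [647.5 -22.8] [648.5 -21.9] [65.5 89.6] 89.8 z 147.3
scene blue [648.  218.8] [648.5 219.2] [90.3 63.7] 0.2 z 147.3
scene green [654.5 142.3] [649.  138.2] [83.6 55.1] 1.0 z 147.4
scene white [645.5  55.7] [646.7  56.6] [72.  97.2] 90.0 z 147.3
lamp [[ 604. -411.  300.]
 [ 610. -402.  324.]
 [ 747. -263.  569.]
 [ 765. -250.  590.]]
t 0.1 tcp [251.4 544.3 230.4] jaw 65.2 j6 -4.9 j [60.  8. 85. -0. 87. -5.] gap 85.3 F [ 0.3 -0.   0.5]
 -> shift cm [  0.14 -54.01 -64.41] rot [78.2 -0.1  0.1]
```

Call:
servo_tool --commands '[[[0, -3, -6, -7, 10, 0, 0], [0, -3, -9, -11, 18, 0, 0], [0, -3, -12, -14.5, 26, 0, 0], [0, -3, -15, -18, 34, 0, 0], [0, -3, -18, -21.5, 40, 0, 0], [0, -3, -21, -25, 40, 0, 0], [0, -3, -23, -27.5, 40, 0, 0], [0, -3, -23, -27.5, 40, 0, 0]]]'

```text
time: 0.9
tool_pos: [345.8, 194.7, 261.1]
tcp_rot: [-93.4, 89.9, -68.4]
ft_force: [0.5, -0.4, 0.2]
finger_gap: 85.5
```

```bash
python3 -c "
from h import *
goto(471.3,-267,230,-13)"
```

```text
t 0.9 tcp [345.8 194.7 261.1] jaw 25.0 j6 -2.9 j [ 22. -26. 112.  -0.  94.  -3.] gap 85.5 F [ 0.5 -0.4  0.2]
 -> shift cm [  3.18 -47.15  -8.11] rot [38.   0.   0.1]
```

Call:
servo_tool --commands '[[[0, 0, -5, -0.8, 8, 0, 0], [0, 0, -10, -1.7, 16, 0, 0], [0, 0, -15, -2.5, 24, 0, 0], [0, 0, -20, -3.4, 32, 0, 0], [0, 0, -24.5, -4.2, 38, 0, 0], [0, 0, -29, -5, 38, 0, 0], [0, 0, -33.5, -5.8, 38, 0, 0], [0, 0, -38, -6.5, 38, 0, 0]]]'

```text
time: 1.7
tool_pos: [448.4, -174.5, 261.0]
tcp_rot: [106.9, 90.0, 94.1]
ft_force: [1.4, 0.4, 0.1]
finger_gap: 85.5
```

Call:
servo_tool --commands '[[[0, 0, 0, 0, 0, 0, 0], [0, 0, 0, 0, 0, 0, 0]]]'

```text
time: 1.9
tool_pos: [447.9, -173.2, 260.4]
tcp_rot: [152.7, 89.9, 139.8]
ft_force: [-0.1, 1.1, -0.0]
finger_gap: 85.5
```

```bash
python3 -c "
from h import *
goto(471.3,-267,145,-13)"
```

```text
t 1.9 tcp [ 447.9 -173.2  260.4] jaw -12.9 j6 -14.4 j [-27. -12. 101.   0.  91. -14.] gap 85.5 F [-0.1  1.1 -0. ]
 -> shift cm [11.52 -8.64  4.4 ] rot [ 0.1 -0.1 -0.1]
```

Call:
servo_tool --commands '[[[0, 0, -4.3, 2.2, 0, 0, 0], [0, 0, -8.64, 4.4, 0, 0, 0], [0, 0, -8.64, 4.4, 0, 0, 0], [0, 4, -8.64, 4.4, 0, 0, 0], [0, 8, -8.64, 4.4, 0, 0, 0], [0, 11.5, -8.64, 4.4, 0, 0, 0], [0, 11.5, -8.64, 4.4, 0, 0, 0], [0, 11.5, -8.64, 4.4, 0, 0, 0]]]'

```text
time: 2.7
tool_pos: [471.9, -265.4, 146.8]
tcp_rot: [143.3, 89.9, 130.6]
ft_force: [0.4, -0.6, -0.1]
finger_gap: 85.2
```

```bash
python3 - <<'E'
from h import *
goto(471.3,-267,145,-13)
p,d=r.snapshot("scene"); cv2.imwrite("pics/s1.png",cv2.resize(p[270:420,300:500,::-1],None,fx=4,fy=4))
E
```

```text
t 2.7 tcp [ 471.9 -265.4  146.8] jaw -12.7 j6 -22.1 j [-35.   2. 100.   0.  78. -22.] gap 85.2 F [ 0.4 -0.6 -0.1]
 -> shift cm [ 0.18 -0.17 -0.03] rot [ 0.3 -0.1 -0. ]
```

View pics/s1.png

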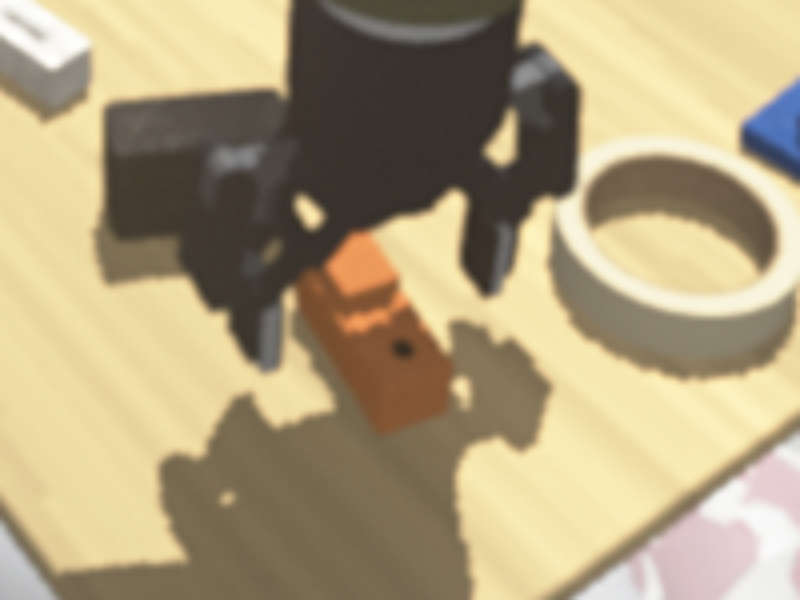

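The fingers straddle the orange block, near crop px (370,320), so I'll close on it.

Call:
servo_tool --commands '[[[255, 0.1, -0.15, 0, 0, 0, 0], [255, 0.1, -0.15, 0, 0, 0, 0], [255, 0.1, -0.15, 0, 0, 0, 0], [255, 0.1, -0.15, 0, 0, 0, 0], [255, 0.1, -0.15, 0, 0, 0, 0], [255, 0.1, -0.15, 0, 0, 0, 0], [255, 0.1, -0.15, 0, 0, 0, 0], [255, 0.1, -0.15, 0, 0, 0, 0]]]' --force 50

```text
time: 3.55
tool_pos: [472.0, -268.8, 146.3]
tcp_rot: [-23.8, 89.9, -36.6]
ft_force: [-0.2, -0.1, 6.0]
finger_gap: 29.0
```

```bash
python3 - <<'E'
from h import *
goto(646.7,-24.7,260,-90)
E
```

```text
t 3.55 tcp [ 472.  -268.8  146.3] jaw -12.8 j6 -22.3 j [-35.   2. 100.  -0.  78. -22.] gap 29.0 F [-0.2 -0.1  6. ]
 -> shift cm [-11.37  27.67  11.64] rot [77.2  0.1 -0. ]
```

Call:
servo_tool --commands '[[[255, -3, 0, 0, 0, 0, 0], [255, -7, 0, 0, 0, 0, 0], [255, -11, 3, 1.2, 5, 0, 0], [255, -11, 7, 3, 13, 0, 0], [255, -11, 11, 4.8, 21, 0, 0], [255, -11, 15, 6.4, 29, 0, 0], [255, -11, 18, 7.7, 35, 0, 0], [255, -11, 20, 8.5, 38, 0, 0]]]'

```text
time: 4.35
tool_pos: [599.3, -89.7, 254.2]
tcp_rot: [-160.5, 89.9, 148.5]
ft_force: [-0.3, -0.7, -1.4]
finger_gap: 28.8
```

```bash
python3 - <<'E'
from h import *
goto(645.5,-24.7,260,-90)
E
```

```text
t 4.35 tcp [599.3 -89.7 254.2] jaw -50.9 j6 37.6 j [-13.   8.  82.   0.  90.  38.] gap 28.8 F [-0.3 -0.7 -1.4]
 -> shift cm [-0.58  7.68 -2.14] rot [39.1 -0.1  0.1]
```

Call:
servo_tool --commands '[[[255, 0, 2, -0.5, 8, 0, 0], [255, 0, 4, -1, 16, 0, 0], [255, 0, 6, -1.5, 24, 0, 0], [255, 0, 7.5, -2, 32, 0, 0], [255, 0, 7.5, -2, 39, 0, 0], [255, 0, 7.5, -2, 39, 0, 0], [255, 0, 7.5, -2, 39, 0, 0]]]'

```text
time: 5.05
tool_pos: [643.8, -29.4, 254.6]
tcp_rot: [-92.6, 89.9, 177.9]
ft_force: [0.4, -0.3, -2.1]
finger_gap: 29.1
```

```bash
cat >> h.py <<'E'
def look(name,x,y,zlo,zhi,R=70,pre=None,cams=("top","scene"),col=None):
    """rect fit of points within R of (x,y), zlo<z<zhi, optional hsv mask fn"""
    for n in cams:
        p,d=r.snapshot(n); cv2.imwrite(f"pics/{name}_{n}.png",p[:,:,::-1])
        W=world(n,d);X,Y,Z=[W[...,i] for i in range(3)]
        q=(d>0)&(np.hypot(X-x,Y-y)<R)&(Z>zlo)&(Z<zhi)
        if col is not None:
            q&=col(cv2.cvtColor(p,cv2.COLOR_RGB2HSV).astype(int))
        P=W[q]
        if len(P)<20: print(n,"few",len(P)); continue
        rc=cv2.minAreaRect(P[:,:2].astype(np.float32)); b=cv2.boxPoints(rc)
        e=max([b[1]-b[0],b[2]-b[1]],key=np.linalg.norm); a=np.degrees(np.arctan2(e[1],e[0]))%180
        print(n,name,len(P),np.round(rc[0],1),np.round(rc[1],1),"long",round(a,1),"z",np.percentile(P[:,2],[2,50,98]).round(1))
E
python3 - <<'E'
from h import *
goto(645.5,-24.7,155,-90)
look("held",646,-25,225,320,col=lambda h:(h[...,0]<16)&(h[...,1]>130))
E
```

```text
t 5.05 tcp [643.8 -29.4 254.6] jaw -89.6 j6 82.4 j [-7. 14. 76. -0. 91. 82.] gap 29.1 F [ 0.4 -0.3 -2.1]
 -> shift cm [ 9.96  0.18 -0.47] rot [ 0.4 -0.   0.1]
top held 395 [628.7 -18.6] [59.7 34.6] long 84.6 z [257.  275.9 306.8]
scene held 373 [643.6 -34.9] [61.8 61.3] long 41.4 z [254.9 272.5 298.7]
```

Call:
servo_tool --commands '[[[255, 3, 0.15, -0.47, 0.4, 0, 0], [255, 6, 0.15, -0.47, 0.4, 0, 0], [255, 8.5, 0.15, -0.47, 0.4, 0, 0], [255, 9.5, 0.15, -0.47, 0.4, 0, 0], [255, 9.5, 0.15, -0.47, 0.4, 0, 0], [255, 9.5, 0.15, -0.47, 0.4, 0, 0]]]'

```text
time: 5.75
tool_pos: [646.3, -24.9, 161.7]
tcp_rot: [82.2, 89.9, -7.9]
ft_force: [0.3, 0.6, -2.3]
finger_gap: 29.3
```

```bash
python3 - <<'E'
from h import *
goto(645.5,-24.7,153.5,-90)
look("low",646,-25,162,215,col=lambda h:(h[...,0]<16)&(h[...,1]>130))
E
```

```text
t 5.75 tcp [646.3 -24.9 161.7] jaw -90.2 j6 83.4 j [-7. 17. 82. -0. 81. 83.] gap 29.3 F [ 0.3  0.6 -2.3]
 -> shift cm [ 0.82 -0.08 -0.02] rot [-0.2  0.  -0.1]
top low 269 [627.8 -21. ] [63.7 29.8] long 85.1 z [165.8 183.  208.5]
scene low 306 [646.5 -28.2] [33.6 67.6] long 176.2 z [162.4 180.1 195.1]
```

View pics/low_scene.png

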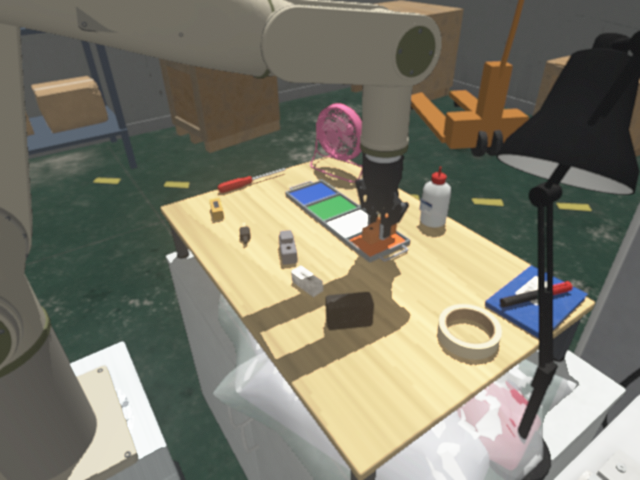

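Call:
servo_tool --commands '[[[255, 0.5, -0.1, 0, -0.2, 0, 0], [255, 0.8, -0.1, 0, -0.2, 0, 0], [255, 0.85, -0.1, 0, -0.2, 0, 0], [255, 0.85, -0.1, 0, -0.2, 0, 0]]]'

```text
time: 6.25
tool_pos: [645.3, -24.7, 153.3]
tcp_rot: [80.9, 89.9, -9.1]
ft_force: [-1.5, -0.7, 5.8]
finger_gap: 29.0
```

```bash
python3 - <<'E'
from h import *
goto(645.3,-24.7,153.5,-90)
E
```

```text
t 6.25 tcp [645.3 -24.7 153.3] jaw -90.0 j6 83.3 j [-7. 17. 83. -0. 80. 83.] gap 29.0 F [-1.5 -0.7  5.8]
 -> shift cm [-0.02 -0.    0.  ] rot [ 0.   0.  -0.1]
```

Contact at z 153.3, as predicted. I'll release, back up and move toward the gauge block.

Call:
servo_tool --commands '[[[110, 0, 0, 0, 0, 0, 0], [110, 0, 0, 0, 0, 0, 0], [110, 0, 0, 0, 0, 0, 0], [110, 0, 0, 0, 0, 0, 0], [110, -3, 0, 0, 0, 0, 0], [110, -7, 0, 0, 0, 0, 0], [0, -10, 0, 0, 0, 0, 0], [0, -10, 0, 0, 0, 0, 0]]]'

```text
time: 7.05
tool_pos: [647.3, -24.9, 258.5]
tcp_rot: [83.2, 89.4, -6.8]
ft_force: [0.4, 0.1, 1.1]
finger_gap: 75.5
```

```bash
python3 - <<'E'
from h import *
goto(456.2,-54.4,250,10)
goto(456.2,-54.4,250,-170)
E
```

```text
t 7.05 tcp [647.3 -24.9 258.5] jaw -90.0 j6 83.3 j [-7. 14. 75. -0. 90. 83.] gap 75.5 F [0.4 0.1 1.1]
 -> shift cm [  0.67 -19.12   2.95] rot [80.  -0.3 -0.5]
t 7.05 tcp [647.3 -24.9 258.5] jaw -90.0 j6 83.3 j [-7. 14. 75. -0. 90. 83.] gap 75.5 F [0.4 0.1 1.1]
 -> shift cm [  0.67 -19.12   2.95] rot [80.  -0.3 -0.5]
```

Call:
servo_tool --commands '[[[0, 0, -4, 0.6, -8, 0, 0], [0, 0, -8, 1.2, -16, 0, 0], [0, 0, -12, 1.8, -24, 0, 0], [0, 0, -15.5, 2.4, -32, 0, 0], [0, 0, -19, 2.95, -40, 0, 0], [0, 0, -19, 2.95, -48, 0, 0], [0, 0, -19, 2.95, -56, 0, 0], [0, 0, -19, 2.95, -60, 0, 0]]]'

```text
time: 7.85
tool_pos: [454.2, -54.1, 251.4]
tcp_rot: [-13.9, 90.0, -43.6]
ft_force: [-0.8, 0.1, -0.5]
finger_gap: 85.2
```

```bash
python3 - <<'E'
from h import *
goto(456.2,-54.4,250,9.5)
look("put1",646,-25,150,200,cams=("top","scene"),col=lambda h:(h[...,0]<16)&(h[...,1]>130))
E
```

```text
t 7.85 tcp [454.2 -54.1 251.4] jaw -29.7 j6 16.5 j [-13. -16. 105.  -0.  90.  16.] gap 85.2 F [-0.8  0.1 -0.5]
 -> shift cm [0.14 0.07 0.19] rot [-39.2   0.    0. ]
top put1 242 [660.3 -29.7] [63.1 64. ] long 99.4 z [150.2 183.9 187.8]
scene put1 633 [645.8 -27.9] [27.6 69.5] long 179.4 z [150.7 172.9 186.6]
```

```bash
python3 - <<'E'
import cv2
p=cv2.imread("pics/put1_scene.png");q=cv2.imread("pics/put1_top.png")
import numpy as np
cv2.imwrite("pics/put1.png",np.hstack([cv2.resize(p[170:280,260:420],(400,275)),cv2.resize(q[150:260,230:390],(400,275))]))
E
```

```text
(no output)
```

View pics/put1.png

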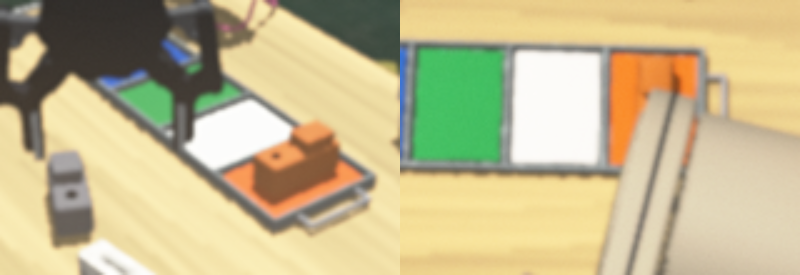

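Orange stands flat and centred on its mat, at crop px (295,160). Next is the gauge block.

Call:
servo_tool --commands '[[[0, 0, 0.1, 0.2, -8, 0, 0], [0, 0, 0.1, 0.2, -16, 0, 0], [0, 0, 0.1, 0.2, -24, 0, 0], [0, 0, 0.1, 0.2, -32, 0, 0], [0, 3, 0.1, 0.2, -39, 0, 0], [0, 7, 0.1, 0.2, -39, 0, 0], [0, 10, 0.1, 0.2, -39, 0, 0], [0, 10, 0.1, 0.2, -39, 0, 0]]]'

```text
time: 8.75
tool_pos: [453.4, -53.4, 146.7]
tcp_rot: [158.1, 89.5, 167.0]
ft_force: [-0.8, 0.2, -0.6]
finger_gap: 85.7
```

```bash
python3 - <<'E'
from h import *
goto(456.5,-54.4,146,9.3)
E
```

```text
t 8.75 tcp [453.4 -53.4 146.7] jaw 8.9 j6 -22.0 j [-13. -12. 113.  -0.  79. -22.] gap 85.7 F [-0.8  0.2 -0.6]
 -> shift cm [ 0.06 -0.15  0.3 ] rot [-0.4 -0.5 -0.2]
```

Call:
servo_tool --commands '[[[0, 0.1, -0.15, 0.3, -0.4, -0.3, -0.2], [255, 0.1, -0.15, 0.3, -0.4, -0.3, -0.2], [255, 0.1, -0.15, 0.3, -0.4, -0.3, -0.2], [255, 0.1, -0.15, 0.3, -0.4, -0.3, -0.2], [255, 0.1, -0.15, 0.3, -0.4, -0.3, -0.2], [255, 0.1, -0.15, 0.3, -0.4, -0.3, -0.2], [255, 0.1, -0.15, 0.3, -0.4, -0.3, -0.2], [255, 0.1, -0.15, 0.3, -0.4, -0.3, -0.2]]]' --force 60

```text
time: 9.55
tool_pos: [460.7, -55.4, 151.8]
tcp_rot: [-32.0, 89.5, -22.6]
ft_force: [-0.9, 0.4, 6.2]
finger_gap: 22.4
```

```bash
python3 - <<'E'
from h import *
goto(646.7,215.3,250,90)
E
```

```text
t 9.55 tcp [460.7 -55.4 151.8] jaw 9.4 j6 -22.5 j [-13. -12. 112.  -0.  79. -23.] gap 22.4 F [-0.9  0.4  6.2]
 -> shift cm [-9.76 23.63 22.84] rot [-80.6   0.2   0.5]
```

Call:
servo_tool --commands '[[[255, 0, 0, 0, 0, 0, 0]]]'

```text
time: 9.65
tool_pos: [460.7, -55.4, 151.8]
tcp_rot: [-32.4, 89.5, -23.0]
ft_force: [-0.7, -0.2, 5.5]
finger_gap: 22.0
```

```bash
python3 - <<'E'
from h import *
goto(646.7,215.3,250,90)
p,d=r.snapshot("scene");cv2.imwrite("pics/g1.png",cv2.resize(p[210:330,220:400,::-1],None,fx=4,fy=4,interpolation=cv2.INTER_CUBIC))
E
```

```text
t 9.65 tcp [460.7 -55.4 151.8] jaw 9.4 j6 -22.5 j [-13. -12. 112.  -0.  79. -23.] gap 22.0 F [-0.7 -0.2  5.5]
 -> shift cm [-9.77 23.63 22.83] rot [-80.6   0.1   0.5]
```

View pics/g1.png

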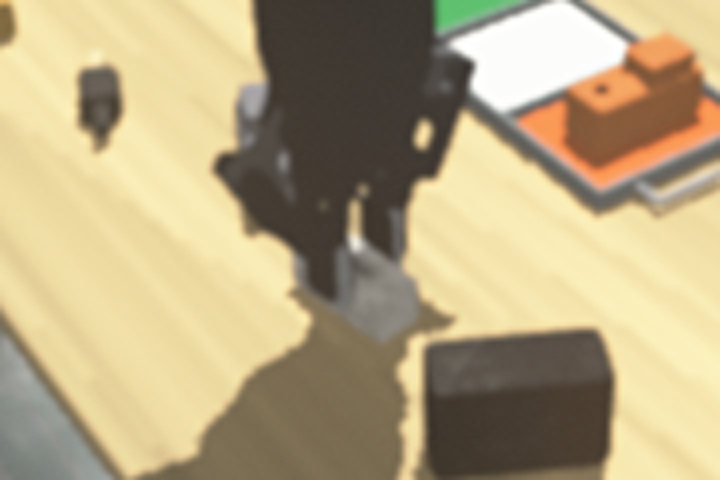

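Call:
servo_tool --commands '[[[255, -3, 0, 0, 0, 0, 0], [255, -7, 0, 0, 0, 0, 0], [255, -10, 3, 3, -6, 0, 0], [255, -10, 6, 6, -14, 0, 0], [255, -10, 9.5, 9, -22, 0, 0], [255, -10, 13, 12.5, -30, 0, 0], [255, -10, 16, 15.5, -38, 0, 0], [255, -10, 18, 17.5, -46, 0, 0]]]'

```text
time: 10.5
tool_pos: [603.3, 153.9, 249.7]
tcp_rot: [-85.4, 89.7, -29.6]
ft_force: [0.2, -1.0, -1.6]
finger_gap: 22.2
```

Call:
servo_tool --commands '[[[255, 0, 0, 0, -8, 0, 0], [255, 0, 0, 0, -16, 0, 0], [255, 0, 0, 0, -24, 0, 0], [255, 0, 0, 0, -32, 0, 0], [255, 0, 0, 0, -34, 0, 0], [255, 0, 0, 0, -34, 0, 0], [255, 0, 0, 0, -34, 0, 0]]]'

```text
time: 11.2
tool_pos: [602.5, 151.2, 250.4]
tcp_rot: [-120.3, 89.7, -30.9]
ft_force: [-1.0, -0.2, -3.8]
finger_gap: 22.4
```

```bash
python3 - <<'E'
from h import *
goto(648.4,215.3,250,90)
E
```

```text
t 11.2 tcp [602.5 151.2 250.4] jaw 89.3 j6 -79.8 j [  9.  10.  80.  -0.  89. -80.] gap 22.4 F [-1.  -0.2 -3.8]
 -> shift cm [ 0.04 -4.52  6.47] rot [-0.7 -0.2  0.3]
```

Call:
servo_tool --commands '[[[255, 0, -2.2, 3.2, -0.7, -0.2, 0.3], [255, 0, -4.5, 6.4, -0.7, -0.2, 0.3], [255, 0, -4.5, 6.45, -0.7, -0.2, 0.3], [255, 3, -4.5, 6.45, -0.7, -0.2, 0.3], [255, 6, -4.5, 6.45, -0.7, -0.2, 0.3], [255, 8, -4.5, 6.45, -0.7, -0.2, 0.3], [255, 8, -4.5, 6.45, -0.7, -0.2, 0.3], [255, 8, -4.5, 6.45, -0.7, -0.2, 0.3]]]'

```text
time: 12.0
tool_pos: [648.6, 214.8, 171.3]
tcp_rot: [28.8, 90.0, 118.9]
ft_force: [0.7, -0.1, -2.3]
finger_gap: 22.3
```

Call:
servo_tool --commands '[[[255, 0, 0, 0, 0, 0, 0], [255, 0, 0, 0, 0, 0, 0]]]'

```text
time: 12.2
tool_pos: [650.0, 215.3, 173.6]
tcp_rot: [-65.6, 89.8, 24.5]
ft_force: [-0.3, 0.2, -2.2]
finger_gap: 22.2
```

```bash
python3 - <<'E'
from h import *
goto(648.4,215.3,159,90)
p,d=r.snapshot("scene");cv2.imwrite("pics/g2.png",cv2.resize(p[140:260,240:420,::-1],None,fx=4,fy=4,interpolation=cv2.INTER_CUBIC))
E
```

```text
t 12.2 tcp [650.  215.3 173.6] jaw 90.1 j6 -76.1 j [ 14.  22.  74.   0.  83. -76.] gap 22.2 F [-0.3  0.2 -2.2]
 -> shift cm [1.46 0.17 0.  ] rot [0.1 0.1 0.2]
```

View pics/g2.png

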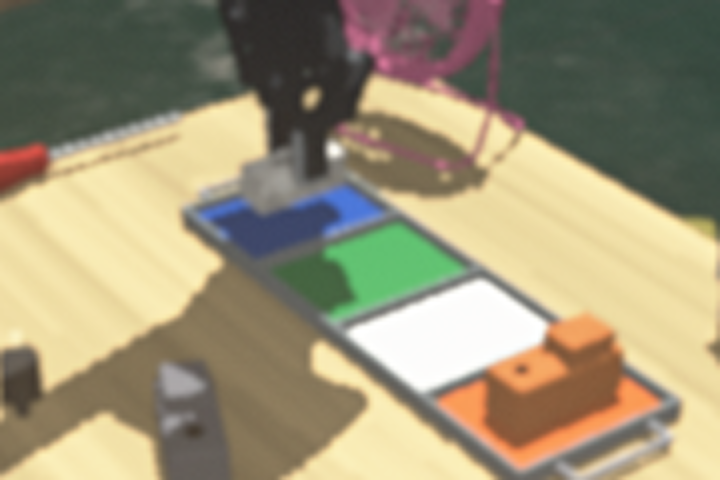

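Call:
servo_tool --commands '[[[255, 0.8, 0.15, 0, 0, 0, 0], [255, 1.4, 0.15, 0, 0, 0, 0], [255, 1.5, 0.15, 0, 0, 0, 0], [255, 1.5, 0.15, 0, 0, 0, 0], [255, 1.5, 0.15, 0, 0, 0, 0]]]'

```text
time: 12.75
tool_pos: [647.6, 215.2, 158.4]
tcp_rot: [-57.0, 89.9, 33.1]
ft_force: [-7.0, -1.9, 11.6]
finger_gap: 22.4
```

Call:
servo_tool --commands '[[[120, 0, 0, 0, 0, 0, 0], [120, 0, 0, 0, 0, 0, 0], [120, 0, 0, 0, 0, 0, 0], [120, 0, 0, 0, 0, 0, 0], [120, -3, 0, 0, 0, 0, 0], [120, -6.5, 0, 0, 0, 0, 0], [0, -9, 0, 0, 0, 0, 0], [0, -9, 0, 0, 0, 0, 0]]]'

```text
time: 13.55
tool_pos: [649.6, 215.5, 252.0]
tcp_rot: [-71.2, 89.5, 18.9]
ft_force: [0.3, 0.3, 0.3]
finger_gap: 72.7
```

```bash
python3 - <<'E'
from h import *
goto(434.8,152.2,235,154.2)
E
```

```text
t 13.55 tcp [649.6 215.5 252. ] jaw 90.1 j6 -76.1 j [ 14.  20.  69.   0.  91. -76.] gap 72.7 F [0.3 0.3 0.3]
 -> shift cm [ 1.49 21.51 -6.3 ] rot [-64.1  -0.1   0.5]
```

Call:
servo_tool --commands '[[[0, 0, 4, -1.2, -8, 0, 0], [0, 0, 8, -2.4, -16, 0, 0], [0, 0, 12, -3.6, -24, 0, 0], [0, 0, 16, -4.8, -32, 0, 0], [0, 0, 19, -5.6, -40, 0, 0], [0, 0, 21.5, -6.3, -48, 0, 0], [0, 0, 21.5, -6.3, -56, 0, 0], [0, 0, 21.5, -6.3, -64, 0, 0]]]'

```text
time: 14.35
tool_pos: [431.6, 151.4, 245.3]
tcp_rot: [-84.5, 89.9, 69.9]
ft_force: [0.4, -0.7, -0.1]
finger_gap: 85.5
```

Call:
servo_tool --commands '[[[0, 0, 0, 0, 0, 0, 0], [0, 0, 0, 0, 0, 0, 0], [0, 0, 0, 0, 0, 0, 0]]]'

```text
time: 14.65
tool_pos: [432.4, 151.6, 245.6]
tcp_rot: [-48.4, 90.0, 105.6]
ft_force: [1.0, -1.1, -1.1]
finger_gap: 85.4
```

```bash
python3 - <<'E'
from h import *
goto(434.4,152.2,143,154.2)
look("put2",647,215,150,190,R=45,col=lambda h:(h[...,1]<70))
p=cv2.imread("pics/put2_scene.png");q=cv2.imread("pics/put2_top.png")
cv2.imwrite("pics/put2.png",np.hstack([cv2.resize(p[170:280,260:420],(400,275)),cv2.resize(q[150:260,180:340],(400,275))]))
E
```

```text
t 14.65 tcp [432.4 151.6 245.6] jaw 153.9 j6 -141.1 j [  13.  -15.  106.    0.   90. -141.] gap 85.4 F [ 1.  -1.1 -1.1]
 -> shift cm [10.26 -0.14 -0.16] rot [-0.3  0.   0. ]
top put2 502 [644.5 214.1] [59.6 83.5] long 92.4 z [150.8 170.3 174.2]
scene put2 341 [642.7 211.4] [80.2 61.9] long 80.1 z [150.4 165.6 172.8]
```

View pics/put2.png

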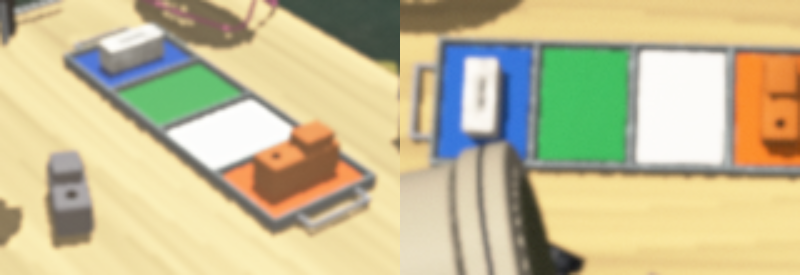

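Both placed pieces look centred. The gauge block is at right-crop px (482,97) on the blue mat, and the orange block is at (780,95). Now I'll descend on the plug.

Call:
servo_tool --commands '[[[0, 3, -0.1, -0.15, -0.3, 0, 0], [0, 6.5, -0.1, -0.15, -0.3, 0, 0], [0, 9.5, -0.1, -0.15, -0.3, 0, 0], [0, 9.5, -0.1, -0.15, -0.3, 0, 0], [0, 9.5, -0.1, -0.15, -0.3, 0, 0], [0, 9.5, -0.1, -0.15, -0.3, 0, 0], [0, 9.5, -0.1, -0.15, -0.3, 0, 0]]]'

```text
time: 15.45
tool_pos: [435.7, 152.2, 153.2]
tcp_rot: [-131.3, 89.8, 23.1]
ft_force: [-0.8, 0.0, -0.3]
finger_gap: 85.3
```

```bash
python3 - <<'E'
from h import *
goto(434.4,152.2,143,154.2)
E
```

```text
t 15.45 tcp [435.7 152.2 153.2] jaw 154.4 j6 -141.5 j [  13.  -12.  112.    0.   79. -142.] gap 85.3 F [-0.8  0.  -0.3]
 -> shift cm [1.02 0.06 0.12] rot [ 0.2 -0.2  0.2]
```

Call:
servo_tool --commands '[[[0, 0.5, 0.05, 0.1, 0, 0, 0], [100, 0.95, 0.05, 0.1, 0, 0, 0], [255, 0.95, 0.05, 0.1, 0, 0, 0], [255, 0.95, 0.05, 0.1, 0, 0, 0], [255, 0.95, 0.05, 0.1, 0, 0, 0], [255, 0.95, 0.05, 0.1, 0, 0, 0], [255, 0.95, 0.05, 0.1, 0, 0, 0], [255, 0.95, 0.05, 0.1, 0, 0, 0]]]' --force 30

```text
time: 16.25
tool_pos: [433.4, 152.0, 141.7]
tcp_rot: [-105.4, 89.9, 49.0]
ft_force: [0.0, -0.5, 2.7]
finger_gap: 21.7
```

Call:
servo_tool --commands '[[[255, 0.0, 0.0, 0, 0, 0, 0], [255, 0, 0, 0, 0, 0, 0]]]'

```text
time: 16.45
tool_pos: [433.4, 151.9, 141.7]
tcp_rot: [-106.9, 89.9, 47.5]
ft_force: [-0.4, -0.2, 2.8]
finger_gap: 22.0
```

```bash
python3 - <<'E'
from h import *
goto(646.7,135.3,250,90)
E
```

```text
t 16.45 tcp [433.4 151.9 141.7] jaw 154.4 j6 -141.5 j [  13.  -11.  113.    0.   78. -142.] gap 22.0 F [-0.4 -0.2  2.8]
 -> shift cm [-10.81  -7.73 -19.96] rot [64.4  0.   0.1]
```

Call:
servo_tool --commands '[[[255, -3, 0, 0, 0, 0, 0], [255, -7, 0, 0, 0, 0, 0], [255, -10, -1.3, -3.3, 8, 0, 0], [255, -10, -2.8, -7.2, 16, 0, 0], [255, -10, -4.3, -11, 24, 0, 0], [255, -10, -5.8, -15, 32, 0, 0], [255, -10, -7, -18, 40, 0, 0], [255, -10, -7.7, -20, 48, 0, 0]]]'

```text
time: 17.25
tool_pos: [648.4, 134.3, 240.2]
tcp_rot: [31.0, 89.9, 137.0]
ft_force: [0.1, -0.2, 0.1]
finger_gap: 21.6
```

Call:
servo_tool --commands '[[[255, 0, 0, 0, 8, 0, 0], [255, 0, 0, 0, 16, 0, 0], [255, 0, 0, 0, 16, 0, 0], [255, 0, 0, 0, 16, 0, 0], [255, 0, 0, 0, 16, 0, 0]]]'

```text
time: 17.75
tool_pos: [646.6, 134.9, 241.5]
tcp_rot: [-21.1, 89.9, 69.5]
ft_force: [0.2, -0.3, -0.5]
finger_gap: 21.9
```

```bash
python3 - <<'E'
from h import *
goto(646.7,135.3,160,90)
p,d=r.snapshot("scene");cv2.imwrite("pics/p1.png",cv2.resize(p[110:260,240:440,::-1],None,fx=4,fy=4,interpolation=cv2.INTER_CUBIC))
E
```

```text
t 17.75 tcp [646.6 134.9 241.5] jaw 90.6 j6 -83.3 j [  7.  17.  74.   0.  90. -83.] gap 21.9 F [ 0.2 -0.3 -0.5]
 -> shift cm [ 8.15 -0.01  0.03] rot [0.6 0.  0. ]
```

View pics/p1.png

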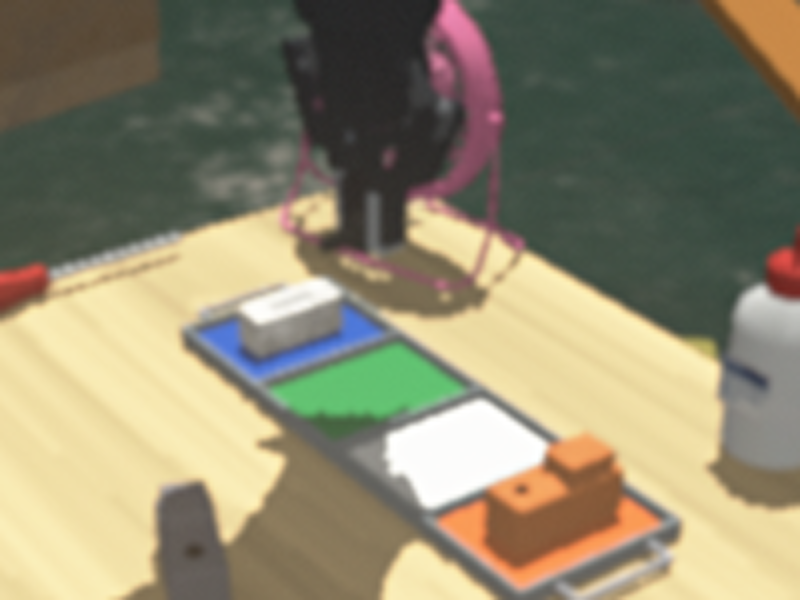

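Call:
servo_tool --commands '[[[255, 3, 0, 0.03, 0.6, 0, 0], [255, 6, 0, 0.03, 0.6, 0, 0], [255, 8, 0, 0.03, 0.6, 0, 0], [255, 8, 0, 0.03, 0.6, 0, 0], [255, 8, 0, 0.03, 0.6, 0, 0], [255, 8, 0, 0.03, 0.6, 0, 0]]]'

```text
time: 18.4
tool_pos: [647.9, 135.4, 163.9]
tcp_rot: [-70.0, 89.8, 19.9]
ft_force: [1.3, -0.0, 0.4]
finger_gap: 21.9
```

```bash
python3 - <<'E'
from h import *
goto(646,135.3,149,90)
E
```

```text
t 18.4 tcp [647.9 135.4 163.9] jaw 89.8 j6 -82.5 j [  7.  19.  79.   0.  82. -83.] gap 21.9 F [ 1.3 -0.   0.4]
 -> shift cm [ 1.49  0.2  -0.01] rot [-0.2  0.1  0.2]
```

Call:
servo_tool --commands '[[[255, 0.7, 0.15, 0, -0.2, 0, 0.2], [255, 1.3, 0.15, 0, -0.2, 0, 0.2], [255, 1.45, 0.15, 0, -0.2, 0, 0.2], [255, 1.45, 0.15, 0, -0.2, 0, 0.2], [255, 1.45, 0.15, 0, -0.2, 0, 0.2]]]'

```text
time: 18.9
tool_pos: [645.9, 135.3, 148.5]
tcp_rot: [48.4, 89.9, 138.4]
ft_force: [-2.0, -1.1, 7.4]
finger_gap: 22.1
```

Contact. I'll release.

Call:
servo_tool --commands '[[[130, 0, 0, 0, 0, 0, 0], [130, 0, 0, 0, 0, 0, 0], [130, 0, 0, 0, 0, 0, 0], [130, 0, 0, 0, 0, 0, 0], [130, -3, 0, 0, 0, 0, 0], [130, -7, 0, 0, 0, 0, 0], [0, -10, 0, 0, 0, 0, 0], [0, -10, 0, 0, 0, 0, 0]]]'

```text
time: 19.7
tool_pos: [648.3, 135.5, 253.9]
tcp_rot: [-72.0, 89.6, 18.0]
ft_force: [1.0, -0.1, 1.4]
finger_gap: 69.6
```

```bash
python3 - <<'E'
from h import *
goto(464.9,-169,255,62.5)
E
```

```text
t 19.7 tcp [648.3 135.5 253.9] jaw 90.0 j6 -82.7 j [  7.  16.  73.   0.  90. -83.] gap 69.6 F [ 1.  -0.1  1.4]
 -> shift cm [ -0.3   18.34 -30.45] rot [27.5  0.2  0.3]
```

Call:
servo_tool --commands '[[[0, 0, 2.4, -4, 5, 0, 0], [0, 0, 4.9, -8.2, 10, 0, 0], [0, 0, 7.4, -12.3, 15, 0, 0], [0, 0, 9.9, -16.4, 20, 0, 0], [0, 0, 12.4, -20.5, 25, 0, 0], [0, 0, 14.9, -24.6, 27.5, 0, 0], [0, 0, 17, -28.2, 27.5, 0, 0], [0, 0, 18.3, -30.4, 27.5, 0, 0]]]'

```text
time: 20.5
tool_pos: [460.8, -171.0, 246.8]
tcp_rot: [110.4, 89.8, 172.8]
ft_force: [1.7, -0.4, -0.8]
finger_gap: 85.4
```

Call:
servo_tool --commands '[[[0, 0, 0, 0, 0, 0, 0], [0, 0, 0, 0, 0, 0, 0], [0, 0, 0, 0, 0, 0, 0]]]'

```text
time: 20.8
tool_pos: [462.9, -168.1, 247.1]
tcp_rot: [92.9, 89.8, 155.5]
ft_force: [-0.1, 0.0, -0.5]
finger_gap: 85.3
```

```bash
python3 - <<'E'
from h import *
goto(464.9,-169,155,62.4)
p,d=r.snapshot("top");cv2.imwrite("pics/put3.png",cv2.resize(p[140:320,170:410,::-1],(800,600),interpolation=cv2.INTER_CUBIC))
W=world("top",d);X,Y,Z=[W[...,i] for i in range(3)]
for y in (-25,135,215):
    q=(d>0)&(abs(X-647)<44)&(abs(Y-y)<32)&(Z>152)&(Z<192); P=W[q][:,:2].astype(np.float32);print(y,len(P),cv2.minAreaRect(P))
E
```

```text
t 20.8 tcp [ 462.9 -168.1  247.1] jaw 62.5 j6 -88.5 j [-26. -10. 100.  -0.  89. -88.] gap 85.3 F [-0.1  0.  -0.5]
 -> shift cm [ 9.2  -0.25  0.01] rot [ 0.1 -0.  -0.2]
-25 534 ((647.0833740234375, -25.93634033203125), (69.18000030517578, 28.57299041748047), 0.9101778864860535)
135 252 ((648.8590698242188, 132.71665954589844), (69.19265747070312, 21.4132022857666), 0.42335906624794006)
215 433 ((645.0479736328125, 213.29251098632812), (25.265235900878906, 60.7043571472168), 89.10391998291016)
```

View pics/put3.png

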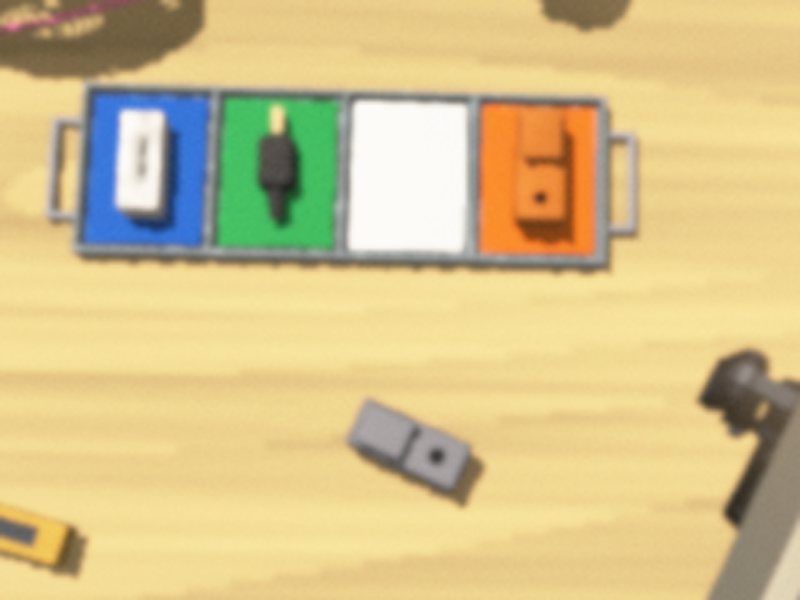

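All three look right: gauge at px (141,165), plug at (278,165) and orange at (541,170), each on its own mat. Grey is untouched. The adapter is last.

Call:
servo_tool --commands '[[[0, 2, -0.25, 0, 0, 0, 0], [0, 5, -0.25, 0, 0, 0, 0], [0, 8, -0.25, 0, 0, 0, 0], [0, 8.8, -0.25, 0, 0, 0, 0], [0, 8.8, -0.25, 0, 0, 0, 0], [0, 8.8, -0.25, 0, 0, 0, 0], [0, 8.8, -0.25, 0, 0, 0, 0]]]'

```text
time: 21.55
tool_pos: [465.8, -170.3, 161.4]
tcp_rot: [179.1, 90.0, -118.4]
ft_force: [-0.2, -1.3, -0.7]
finger_gap: 85.4
```

```bash
python3 - <<'E'
from h import *
goto(464.9,-169,155,62.4)
E
```

```text
t 21.55 tcp [ 465.8 -170.3  161.4] jaw 62.5 j6 -88.5 j [-26.  -6. 106.  -0.  80. -89.] gap 85.4 F [-0.2 -1.3 -0.7]
 -> shift cm [0.64 0.14 0.07] rot [ 0.1 -0.  -0. ]
```

Call:
servo_tool --commands '[[[0, 0.5, 0.1, 0.1, 0, 0, 0], [255, 0.5, 0.1, 0.1, 0, 0, 0], [255, 0.5, 0.1, 0.1, 0, 0, 0], [255, 0.5, 0.1, 0.1, 0, 0, 0], [255, 0.5, 0.1, 0.1, 0, 0, 0], [255, 0.5, 0.1, 0.1, 0, 0, 0], [255, 0.5, 0.1, 0.1, 0, 0, 0], [255, 0.5, 0.1, 0.1, 0, 0, 0]]]' --force 50

```text
time: 22.35
tool_pos: [464.3, -168.7, 154.6]
tcp_rot: [103.6, 89.8, 166.1]
ft_force: [-0.4, 1.1, 2.8]
finger_gap: 33.1
```

Call:
servo_tool --commands '[[[255, 0, 0, 0, 0, 0, 0], [255, 0, 0, 0, 0, 0, 0]]]'

```text
time: 22.55
tool_pos: [464.3, -168.7, 154.6]
tcp_rot: [102.4, 89.8, 164.9]
ft_force: [0.3, -0.9, 3.2]
finger_gap: 33.4
```

```bash
python3 - <<'E'
from h import *
goto(646.5,54.5,260,90)
E
```

```text
t 22.55 tcp [ 464.3 -168.7  154.6] jaw 62.5 j6 -88.4 j [-26.  -6. 107.  -0.  79. -88.] gap 33.4 F [ 0.3 -0.9  3.2]
 -> shift cm [-10.57  -5.82  28.21] rot [-27.5   0.   -0.2]
```

Call:
servo_tool --commands '[[[255, -4, 0, 0, 0, 0, 0], [255, -8, 0, 0, 0, 0, 0], [255, -10.5, -0.7, 3.5, -4, 0, 0], [255, -10.5, -1.6, 8, -10, 0, 0], [255, -10.5, -2.5, 12.5, -16, 0, 0], [255, -10.5, -3.5, 17, -22, 0, 0], [255, -10.5, -4.4, 21.3, -27.5, 0, 0], [255, -10.5, -5.2, 25.2, -27.5, 0, 0]]]'

```text
time: 23.35
tool_pos: [627.5, 32.9, 257.9]
tcp_rot: [76.0, 89.7, 166.3]
ft_force: [0.0, -0.8, -1.8]
finger_gap: 33.7
```

Call:
servo_tool --commands '[[[255, 0, 0, 0, 0, 0, 0], [255, 0, 0, 0, 0, 0, 0], [255, 0, 0, 0, 0, 0, 0]]]'

```text
time: 23.65
tool_pos: [626.3, 30.2, 258.4]
tcp_rot: [82.5, 89.8, 172.5]
ft_force: [-0.1, -0.9, -1.4]
finger_gap: 33.4
```

```bash
python3 - <<'E'
from h import *
goto(646.5,54.5,170,90)
E
```

```text
t 23.65 tcp [626.3  30.2 258.4] jaw 90.0 j6 -91.9 j [ -2.  11.  78.   0.  91. -92.] gap 33.4 F [-0.1 -0.9 -1.4]
 -> shift cm [ 8.84 -2.05  2.43] rot [-0.   0.  -0.2]
```

Call:
servo_tool --commands '[[[255, 0, -2, 2.4, 0, 0, 0], [255, 0, -2, 2.4, 0, 0, 0], [255, 3, -2, 2.4, 0, 0, 0], [255, 6, -2, 2.4, 0, 0, 0], [255, 8, -2, 2.4, 0, 0, 0], [255, 8, -2, 2.4, 0, 0, 0], [255, 8, -2, 2.4, 0, 0, 0], [255, 8, -2, 2.4, 0, 0, 0]]]'

```text
time: 24.45
tool_pos: [647.7, 54.3, 181.5]
tcp_rot: [-16.5, 89.9, 73.5]
ft_force: [0.8, 1.4, -1.5]
finger_gap: 33.5
```

Call:
servo_tool --commands '[[[255, 0, 0, 0, 0, 0, 0], [255, 0, 0, 0, 0, 0, 0]]]'

```text
time: 24.65
tool_pos: [647.4, 54.8, 180.6]
tcp_rot: [36.6, 89.9, 126.6]
ft_force: [-0.5, -0.0, -0.9]
finger_gap: 33.4
```

```bash
python3 - <<'E'
from h import *
goto(646.5,54.5,161.6,90)
p,d=r.snapshot("scene");cv2.imwrite("pics/a1.png",cv2.resize(p[110:260,240:440,::-1],None,fx=4,fy=4,interpolation=cv2.INTER_CUBIC))
E
```

```text
t 24.65 tcp [647.4  54.8 180.6] jaw 90.0 j6 -89.7 j [  0.  17.  80.   0.  83. -90.] gap 33.4 F [-0.5 -0.  -0.9]
 -> shift cm [ 1.9   0.09 -0.03] rot [ 0.   0.1 -0. ]
```

View pics/a1.png

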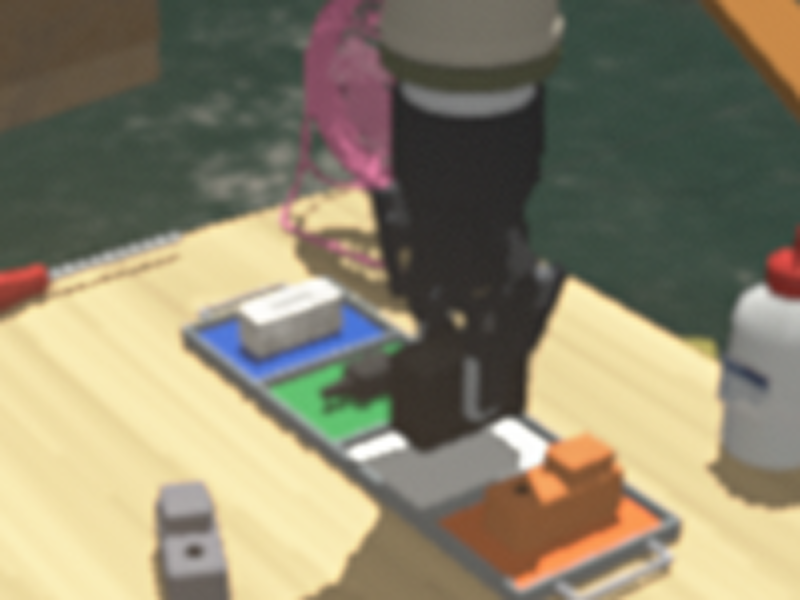

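The adapter is upright and about 19 mm above the white mat. I'll lower it.

Call:
servo_tool --commands '[[[255, 0.8, 0.1, 0, 0, 0, 0], [255, 1.5, 0.1, 0, 0, 0, 0], [255, 1.85, 0.1, 0, 0, 0, 0], [255, 1.9, 0.1, 0, 0, 0, 0], [255, 1.9, 0.1, 0, 0, 0, 0]]]'

```text
time: 25.2
tool_pos: [645.6, 55.0, 161.5]
tcp_rot: [72.9, 89.8, 162.9]
ft_force: [-6.3, -0.5, 12.2]
finger_gap: 33.2
```

Call:
servo_tool --commands '[[[255, 0, 0, 0, 0, 0, 0]]]'

```text
time: 25.3
tool_pos: [645.6, 55.0, 161.5]
tcp_rot: [72.7, 89.8, 162.7]
ft_force: [-6.5, 0.6, 11.7]
finger_gap: 33.3
```

Call:
servo_tool --commands '[[[105, 0, 0, 0, 0, 0, 0], [105, 0, 0, 0, 0, 0, 0], [105, 0, 0, 0, 0, 0, 0], [105, 0, 0, 0, 0, 0, 0], [105, -2, 0, 0, 0, 0, 0], [105, -5, 0, 0, 0, 0, 0], [105, -9, 0, 0, 0, 0, 0], [105, -12, 0, 0, 0, 0, 0]]]'

```text
time: 26.1
tool_pos: [646.3, 54.8, 282.3]
tcp_rot: [60.1, 89.9, 150.1]
ft_force: [-0.1, 0.2, -0.3]
finger_gap: 50.2
```

Call:
servo_tool --commands '[[[0, 0, 4, -4, 0, 0, 0], [0, 0, 8, -8, 0, 0, 0], [0, 0, 12, -12, 0, 0, 0], [0, 0, 16, -16, 0, 0, 0], [0, 0, 20, -20, 0, 0, 0], [0, 0, 20, -23, 0, 0, 0], [0, 0, 20, -23, 0, 0, 0], [0, 0, 20, -23, 0, 0, 0]]]'

```text
time: 26.9
tool_pos: [445.5, -176.5, 280.5]
tcp_rot: [74.3, 89.8, 164.1]
ft_force: [1.7, 0.3, -0.1]
finger_gap: 85.5
```

```bash
python3 - <<'E'
from h import *
for n in ("top","scene"):
    p,d=r.snapshot(n);I=p[:,:,::-1]
    cv2.imwrite(f"pics/fin_{n}.png",cv2.resize(I[140:320,160:400] if n=="top" else I[160:340,180:420],(800,600),interpolation=cv2.INTER_CUBIC))
    W=world(n,d);X,Y,Z=[W[...,i] for i in range(3)]
    q=(d>0)&(abs(X-647)<60)&(abs(Y-94)<175)&(Z>149)&(Z<153.5);print("tray",cv2.minAreaRect(W[q][:,:2].astype(np.float32)))
    for y in (-25,55,135,215):
        q=(d>0)&(abs(X-647)<46)&(abs(Y-y)<32)&(Z>153)&(Z<215); P=W[q];b=cv2.minAreaRect(P[:,:2].astype(np.float32));print(n,y,len(P),[np.round(k,1) for k in b],np.percentile(P[:,2],98).round(1))
    for y,x in ((48,477),(275,424)):
        q=(d>0)&(np.hypot(X-x,Y-y)<50)&(Z>148)&(Z<185);P=W[q]
        b=cv2.minAreaRect(P[:,:2].astype(np.float32)) if len(P) else [];print(n,"decoy",[np.round(k,1) for k in b])
goto(500,0,250,90)
E
```

```text
tray ((645.5620727539062, 94.09941101074219), (108.94837951660156, 349.5780944824219), 0.008086529560387135)
top -25 533 [array([647., -26.]), array([68.9, 28.6]), np.float64(1.0)] 187.7
top 55 733 [array([645.5,  53.6]), array([34.1, 74.7]), np.float64(89.3)] 199.7
top 135 251 [array([648.9, 132.8]), array([69.1, 21.4]), np.float64(0.3)] 167.5
top 215 424 [array([644.6, 213.6]), array([59.7, 24.8]), np.float64(0.2)] 174.7
top decoy [array([478.3,  48.9]), array([70.2, 30.2]), np.float64(66.4)]
top decoy [array([424.6, 275.2]), array([60.9, 24.1]), np.float64(73.9)]
tray ((616.598876953125, 89.8331069946289), (105.62443542480469, 343.2550964355469), 13.6594820022583)
scene -25 196 [array([646.8, -28.8]), array([28.7, 71.4]), np.float64(86.9)] 186.3
scene 55 87 [array([642.8,  45. ]), array([28.1, 77.5]), np.float64(75.5)] 198.0Traceback (most recent call last):
  File "<stdin>", line 8, in <module>
    return _quantile_unchecked(
        a, q, axis, out, overwrite_input, method, keepdims, weights)
    return _ureduce(a,
                    func=_quantile_ureduce_func,
    ...<5 lines>...
                    overwrite_input=overwrite_input,
                    method=method)
    r = func(a, **kwargs)
    result = _quantile(arr,
                       quantiles=q,
    ...<2 lines>...
                       out=out,
                       weights=wgt)
    slices_having_nans = np.isnan(arr[-1, ...])
                                  ~~~^^^^^^^^^
IndexError: index -1 is out of bounds for axis 0 with size 0
```

View pics/fin_top.png

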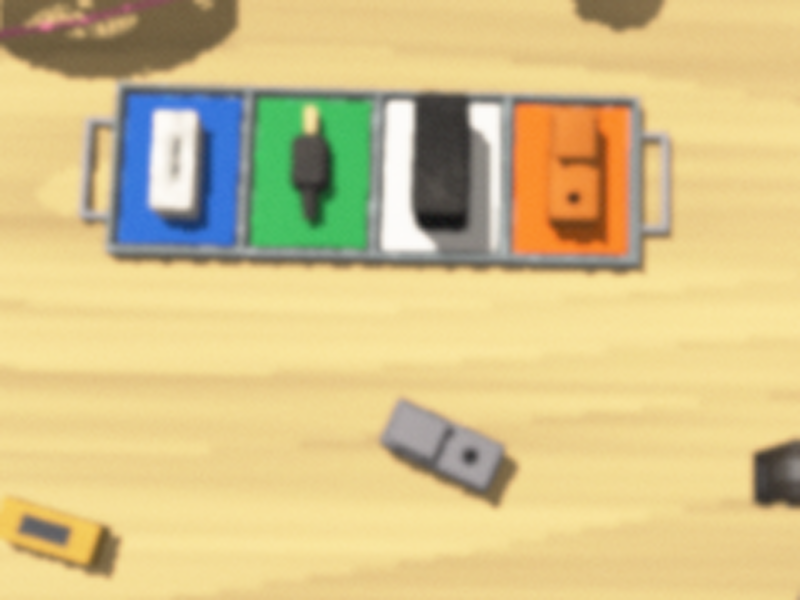

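View pics/fin_scene.png

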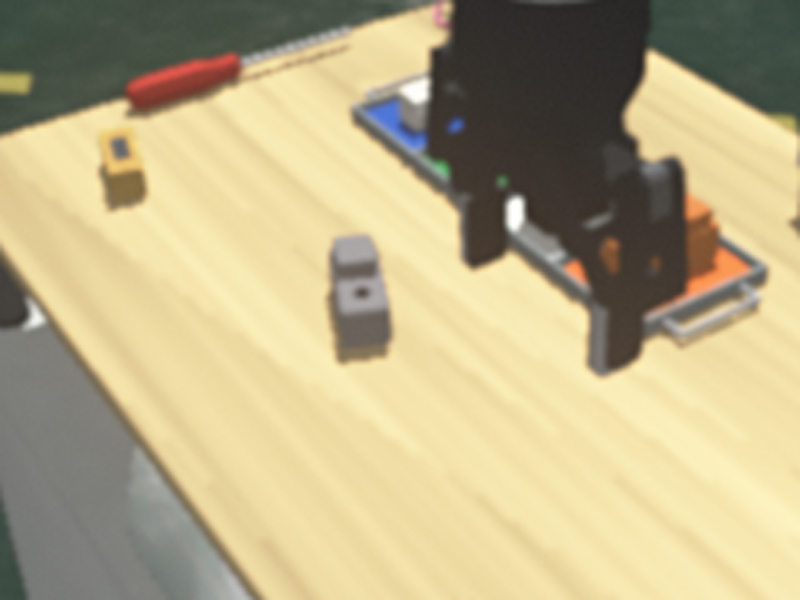

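Call:
servo_tool --commands '[[[0, 0, 0, 0, 0, 0, 0], [0, 0, 0, 0, 0, 0, 0], [0, 0, 0, 0, 0, 0, 0], [0, 0, 0, 0, 0, 0, 0]]]'

```text
time: 27.4
tool_pos: [446.3, -174.6, 280.3]
tcp_rot: [72.4, 89.8, 162.4]
ft_force: [0.6, -0.3, -0.5]
finger_gap: 85.6
```

```bash
python3 -c "
from bench import r
print(r.hand_in())"
```

```text
the job is handed in; nothing more can be done
None
```

I packed the kit in the order asked: orange pull block, gauge block, plug, adapter. Each was set down on contact and released. I handed the job in at about 27.4 s with the arm clear and the gripper open.

**Final top-camera check:**
- All four parts stand flat on their mats and lengthwise along them.
- Their centres are within about 2–3 mm of the mat centres. The plug and the gauge block are furthest off, about 2 mm along x.
- Yaw is within about 1°.
- The grey and brass blocks measured within about 1 mm of where they started.

**Disagreements and gaps:**
- Two ways of measuring the mats' y position differed by about 1–2 mm. I aimed at the larger values for the first three parts and split the difference for the adapter.
- In the last scene-camera picture the gripper hid most of the tray, so that camera did not usefully confirm the final poses. The check script also stopped with an error there.
- I closed on the gauge block about 6 mm higher than planned, because I took the position reading before the arm had settled. The grip held.

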